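# Tap home the battery cradle's wedge

### The job

The battery on the training bench is not clamped yet: its wooden wedge still sticks out of the cradle. Pick up the mallet by its handle and tap the wedge's butt end with the head, in at least two separate taps: first about half way in, then, after drawing the mallet back well clear of it, on until it stops advancing and sits tight; touch the wedge with the mallet only. Then lay the mallet down flat on the bench and let go of it.

Things in the scene. Friction and masses are not known exactly. Their poses are not given: they have to be found in the camera images.
- mallet_grip (a point): Where to hold the mallet (195 mm long, 0.3 kg, black rubber head, plain wooden handle), which lies flat on the bench near a steel spanner: the middle of the handle's section (24 mm wide, 28 high), 18 mm above the bench as it lies, 135 mm from the handle's free end. x points along the handle to the head, y sideways (grip across this), z up.
- mallet_head (a point): Centre of the mallet's head, 60 mm from the grip point along its x axis. The head is a block 36 mm (x) by 84 mm (y, along which it strikes; both ends are striking faces, 42 mm from this centre) by 36 mm high (z).
- wedge_butt (a point): Centre of the butt end of the plain wooden wedge in the fixed battery cradle: 34 mm wide, 40 high, centre 40 mm above the bench. Its y axis is level and points the way to drive it; x is level across it, away from the robot; z up. Cradle base and fence (66 mm high) begin 65 mm ahead of the butt when the wedge is out, 25 when home; the battery behind the wedge is 114 mm high.
- wedge (a joint): How far the wedge has been driven in, m: 0 fully out, 0.040 fully home against its stop; it starts near 0. It slides stiffly (about 6 N), stays where it is left, and stops hard when home.

How it is judged:
By the outcome, as a careful person would: the job done as asked, in the order asked, and still so for the second after the job is handed in, with the robot touching nothing.
It also fails if it takes over 43 s, if anything falls off the work surface, if the arm or the gripper's body presses on something with over 40 N, if the wrist force passes 120 N, or if a joint passes its speed limit or range.

### The arm

A 6-joint arm with a two-finger parallel gripper is mounted at the origin on the work surface. World frame = base frame: x ahead of the robot, y to its left, z up, the work surface at z = 0. Lengths are in mm, angles in degrees, forces in N, time in s.
With the tool pointing down it reaches from about 350 to 850 mm from the base axis. Payload 8.1 kg.
Tool frame: the origin (TCP) lies midway between the tips of the shut fingers; the grasp point (between the pads) lies 19 mm behind it (r.pinch_z is the distance from the TCP to the grasp point, in mm); z points along the fingers, y is the line along which they close (so a half turn about z gives the same grasp; the last joint's range is limited). The gripper opens to 85 mm and grips with 20 to 120 N. Pads are 22 mm wide; open, the fingers measure 114 mm over their backs; the gripper's body (76 mm by 85 mm) begins 54 mm behind the grasp point. The pads swing forward as they close: fully open they stand 13 mm farther back than shut.
Start: joints at [-68.892, 7.471, 85.268, -0, 87.261, -4.893], TCP at [263.05, -539.268, 231.292] pointing down, gripper open.
Joint ranges: [-169.43, 169.43], [-51.17, 129.36], [1.28, 143.12], [-76.62, 256.62], [0, 156.53], [-152.29, 152.29]. Speed limits (degrees/s): [136.94, 136.94, 159.86, 180, 180, 180].

### API

Orientations are given as [roll, pitch, yaw] about the fixed x, y, z axes, in that order (R = Rz(yaw) Ry(pitch) Rx(roll)).
In Python, from bench import sensors, optics, job, r gives the robot as it stands.
- The arm moves only by the tool play_rows, never from a script. Its argument "motion" is a list that holds one entry, the list of rows, each a list of 6 numbers: the shift along the tool's x, y, z in cm, then the turn, a rotation vector about the tool's x, y, z in degrees. In form: [[[x, y, z, ax, ay, az], ...]]. A call has 1 to 5 rows; each row is the pose to reach, as a shift and turn from the pose commanded when the call began, along the tool's axes at that moment; what a row does not reach only later rows make up. A row lasts 1/10 s, in which the tool goes at most 50 mm and 8.59 degrees, less where a joint would pass 70% of its speed; a pose out of reach is approached as far as the arm can. A call with a gripper value outside its range is refused whole. "jaw" is the opening, from 0 (shut) to 1 (fully open), set as the call begins (left out, the last holds). The fingers move at their own pace and stop on an object; "squeeze" is the grip in N (left out, the last holds). Time passes only in rows, so rows that repeat a pose let the fingers close. It gives the time, the measured TCP pose, the force, the opening and the grip force at its end, in the units of the state.
- sensors.sense(): the state, without advancing time (a new reading comes with each control period).
- optics.snapshot(name): name is "scene" or "top" or "wrist"; returns a dict with "pixels" (480x640x3 uint8, red, green, blue), "mtx" (3x3 intrinsics, pixels), "R" (3x3) and "t" (3): a world point X has camera coordinates R X + t; the wrist camera has in their place "T_tool_cam" (4x4, takes a point from camera to tool coordinates, whose origin is the TCP and whose axes are the flange's). Camera axes: x right, y down, z forward; pixel columns grow to the right and rows downward; lengths in mm; the calibration is good to about 2 mm. The wrist camera is an equidistant fisheye: a pixel r from the principal point sees the ray r / f radians off the axis. A picture is of the moment at which its call begins: read the wrist's pose just before it. There is no depth.
- job.hand_in(): hands the job in; it is judged then, once.
The state is a dict: "time": time; "joint_pos": joint angles; "qd": joint speeds; "joint_efforts": joint torques, N m; "tool_pos": TCP position; "tcp_rot": TCP orientation; "ft_force": force on the tool from outside, world axes, zero at the start; "wrist_torque": the same for the moment, N m; "finger_gap": finger opening in mm; "grip_force": force on a finger pad.
Only numpy, scipy, OpenCV 4.12 (cv2) and the standard library are available. Lean on these libraries where they do the work, as an engineer would, in place of code of your own. Each camera call takes 0.05 s, during which the arm holds its last target. There are 200 camera calls.

## Working session

There is one attempt and no reset: what is moved stays moved. The work goes in short steps, Python scripts to look and compute and a tool call to move; the robot and the scene stay as the last step left them, time stands still between calls to the robot, and variables do not carry over. Pictures are saved under pics/ and viewed, at most 10 in all, crops included, and the job is handed in when it is done.

Besides the shell and the picture viewer there is one more tool, called after "Emit:" as a command line: name --argument value ..., lists and objects as JSON in quotes. play_rows: Moves the arm, as the interface text tells. Its arguments: {"type":"object","properties":{"motion":{"type":"array","items":{"type":"array","items":{"type":"array","items":{"type":"number"}}}},"jaw":{"type":"number"},"squeeze":{"type":"number"}},"required":["motion"]}

```bash
ls; mkdir -p pics; python3 - <<'E'
from bench import sensors, optics, job, r
import cv2,pickle
s=sensors.sense(); print(s, r.pinch_z)
d={}
for n in("scene","top","wrist"):
    p=optics.snapshot(n); d[n]=p; cv2.imwrite(f"pics/{n}0.png",p["pixels"][:,:,::-1]); print(n,{k:v for k,v in p.items() if k!="pixels"})
pickle.dump(d,open("d.pkl","wb"))
E
```

```text
pics
{'time': 0.0, 'joint_pos': array([-6.88911416e+01,  7.51551866e+00,  8.53300510e+01,  1.16901459e-04,
        8.72638751e+01, -4.89130240e+00]), 'qd': array([ 0.02275111, -0.00835058,  0.00997426, -0.01390646,  0.04731099,
        0.00756436]), 'joint_efforts': array([ 2.33198756e-03, -5.69398856e+01, -5.00548875e+01,  1.21062055e-05,
        1.49312324e-02, -2.32357860e-05]), 'tool_pos': array([ 262.85536542, -538.72355796,  230.23278659]), 'tcp_rot': array([-1.79890964e+02, -9.44820495e-03,  2.60001461e+01]), 'ft_force': array([-0.24000473, -0.46447051, -0.42643382]), 'wrist_torque': array([-0.00206988,  0.00188056,  0.00553708]), 'grip_force': 0.0, 'finger_gap': 85.05055922253644} 18.700000000000003
scene {'mtx': array([[436.97201029,   0.        , 317.86825616],
       [  0.        , 436.97201029, 244.7135138 ],
       [  0.        ,   0.        ,   1.        ]]), 'R': array([[ 1.17192702e-01,  9.93109186e-01,  1.22396497e-04],
       [ 8.09617243e-01, -9.54682009e-02, -5.79142247e-01],
       [-5.75139801e-01,  6.79703391e-02, -8.15226497e-01]]), 't': array([ 116.53538855, 
[... 233 characters left out ...]
577, -0.00648055],
       [-0.97581936,  0.03668604, -0.21547789],
       [ 0.21557035, -0.00146326, -0.97648722]]), 't': array([-162.23148034,  559.76972757,  634.35485651])}
wrist {'mtx': array([[371.64829954,   0.        , 312.85376691],
       [  0.        , 371.64829954, 238.26067697],
       [  0.        ,   0.        ,   1.        ]]), 'T_tool_cam': array([[ 1.94885194e-04, -9.57553989e-01, -2.88253918e-01,
         7.33756514e+01],
       [ 9.99999981e-01,  1.89567679e-04,  4.63615683e-05,
        -8.77008907e-01],
       [ 1.02499215e-05, -2.88253921e-01,  9.57554007e-01,
        -1.43294852e+02],
       [ 0.00000000e+00,  0.00000000e+00,  0.00000000e+00,
         1.00000000e+00]])}
```

View pics/scene0.png

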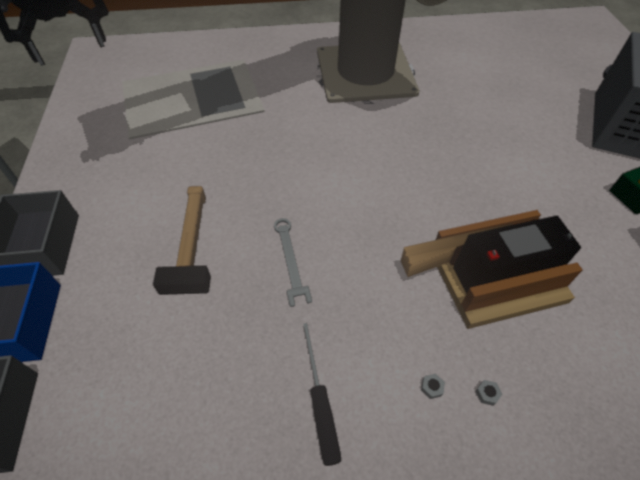

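View pics/top0.png

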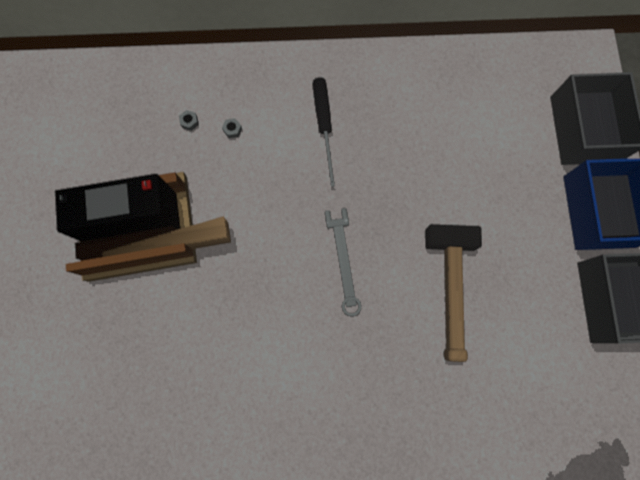

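Scene view: the mallet has its head at about (182,280) and its handle end at (195,190). The wedge butt is near (407,262). In the top view the mallet head is at (453,237), the handle end at (456,355) and the butt near (228,231). Next I zoom in on both.

```bash
python3 - <<'E'
import pickle,cv2,numpy as np
d=pickle.load(open("d.pkl","rb"))
T=d["top"]["pixels"][:,:,::-1];S=d["scene"]["pixels"][:,:,::-1]
def c(I,x,y,w,h,k): return cv2.resize(I[y:y+h,x:x+w],None,fx=k,fy=k,interpolation=cv2.INTER_CUBIC)
a=c(T,160,190,80,75,5); b=c(S,395,220,80,75,5)
e=c(T,415,210,80,60,5); f=c(S,140,250,80,60,5)
cv2.imwrite("pics/z1.png",np.vstack([np.hstack([a,b]),np.hstack([e,f])])[:600])
# masks
for n,roi,rh in(("top",(415,200,80,180),0),("scene",(140,170,80,140),0)):
    x,y,w,h=roi; P=d[n]["pixels"][y:y+h,x:x+w]; hsv=cv2.cvtColor(P,cv2.COLOR_RGB2HSV)
    br=((hsv[...,1]>80)&(hsv[...,2]>70)).astype(np.uint8); dk=(hsv[...,2]<60).astype(np.uint8)
    for nm,m in(("handle",br),("head",dk)):
        cs,_=cv2.findContours(m,cv2.RETR_EXTERNAL,cv2.CHAIN_APPROX_NONE); k=max(cs,key=cv2.contourArea)
        r=cv2.minAreaRect(k); print(n,nm,cv2.contourArea(k),(cv2.boxPoints(r)+[x,y]).round(1).tolist())
E
```

```text
top handle 1540.0 [[448.0, 361.0], [448.0, 247.0], [466.0, 247.0], [466.0, 361.0]]
top head 1377.0 [[425.0, 225.0], [480.0, 225.0], [480.0, 359.0], [425.0, 359.0]]
scene handle 980.5 [[176.4, 265.9], [188.6, 185.1], [203.5, 187.4], [191.3, 268.2]]
scene head 1339.5 [[153.3, 266.3], [208.6, 264.4], [209.6, 291.9], [154.3, 293.8]]
```

View pics/z1.png

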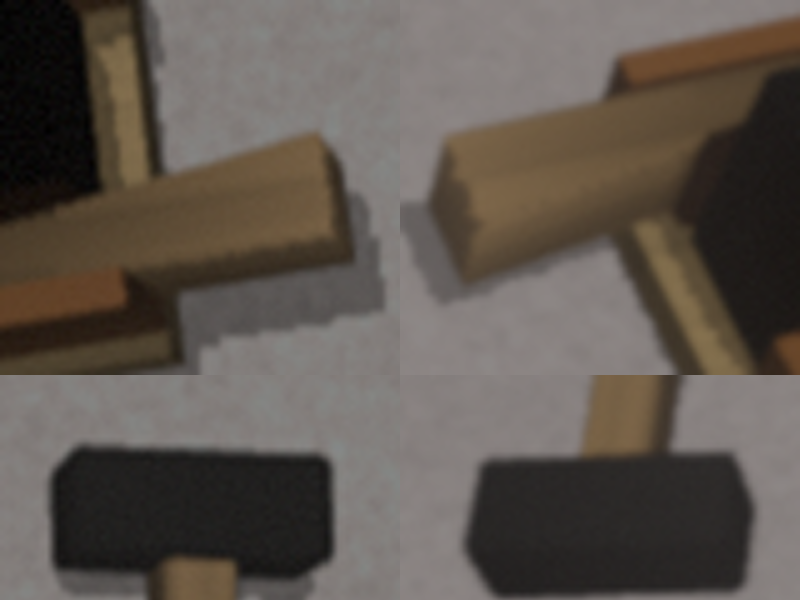

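Zoom: the butt corners in the top view are about (223.6,216.6) and (227.2,237.6), with the bottom near corner at (230,242.4). In the scene view they are about (404,248), (410.6,262.6), (408.6,276.6) and (401,261). Next I triangulate them.

```bash
cat > h.py <<'E'
import pickle,cv2,numpy as np
d=pickle.load(open("d.pkl","rb"))
def ray(n,px):
    p=d[n]; v=p["R"].T@np.linalg.solve(p["mtx"],[px[0],px[1],1]); return -p["R"].T@p["t"],v/np.linalg.norm(v)
def plane(n,px,z):
    c,v=ray(n,px); return c+v*(z-c[2])/v[2]
def tri(a,b):
    c1,v1=ray("top",a);c2,v2=ray("scene",b)
    s=np.linalg.lstsq(np.c_[v1,-v2],c2-c1,rcond=None)[0]; p,q=c1+s[0]*v1,c2+s[1]*v2
    return (p+q)/2,np.linalg.norm(p-q)
E
python3 - <<'E'
from h import *
np.set_printoptions(precision=1,suppress=True)
print("near top",tri((227.2,237.6),(404,248)),plane("top",(227.2,237.6),60),plane("scene",(404,248),60))
print("far top",tri((223.6,216.6),(410.6,262.6)),plane("top",(223.6,216.6),60),plane("scene",(410.6,262.6),60))
print("near bot",tri((230,242.4),(401,261)),plane("scene",(401,261),20)); print("far bot",plane("scene",(408.6,276.6),20))
print("fence top", plane("top",(67,266),66),plane("top",(185,247),66),plane("scene",(469,297),66),plane("scene",(579,267),66), "near fence s",plane("scene",(440,233),66),plane("scene",(537,212),66))
for n,z,roi in(("top",32,(415,200,80,180)),("scene",32,(140,170,80,140))):
    x,y,w,h=roi; P=d[n]["pixels"][y:y+h,x:x+w]; hsv=cv2.cvtColor(P,cv2.COLOR_RGB2HSV)
    m=((hsv[...,1]>80)&(hsv[...,2]>70)).astype(np.uint8)
    cs,_=cv2.findContours(m,cv2.RETR_EXTERNAL,cv2.CHAIN_APPROX_NONE); k=max(cs,key=cv2.contourArea)
    mm=np.zeros_like(m); cv2.drawContours(mm,[k],-1,1,-1)
    ys=np.where(mm.any(1))[0]
    for yy in ys[::8].tolist()+[ys[-1]]:
        xs=np.where(mm[yy])[0]; print(n,yy+y,plane(n,(xs[0]+x,yy+y),z),plane(n,(xs[-1]+x+1,yy+y),z))
print("head", [plane("top",p,36) for p in((426,233),(431,224.5),(479,226),(481,229))], [plane("scene",p,36) for p in((156.5,267),(207,266))],tri((431,224.4),(162,267)))
E
```

```text
near top (array([565.3, -44.4,  53.8]), np.float64(0.0652250977278146)) [563.9 -45.6  60. ] [569.4 -46.4  60. ]
far top (array([597.4, -41.1,  59.5]), np.float64(2.674915441312509)) [597.5 -39.8  60. ] [597.7 -42.6  60. ]
near bot (array([565.8, -42.5,  16.3]), np.float64(2.018834762372227)) [568.1 -44.7  20. ]
far bot [599.3 -39.3  20. ]
fence top [527.6 194.2  66. ] [550.2  17.1  66. ] [670.   25.7  66. ] [639.4 209.1  66. ] near fence s [551.2  16.2  66. ] [527.5 189.5  66. ]
top 247 [ 541.9 -390.9   32. ] [ 541.1 -413.    32. ]
top 255 [ 529.1 -389.6   32. ] [ 528.2 -411.7   32. ]
top 263 [ 516.3 -388.3   32. ] [ 515.5 -410.3   32. ]
top 271 [ 503.6 -387.1   32. ] [ 502.8 -409.    32. ]
top 279 [ 491.  -385.8   32. ] [ 490.2 -407.7   32. ]
top 287 [ 478.5 -384.6   32. ] [ 477.7 -407.9   32. ]
top 295 [ 466.1 -384.9   32. ] [ 465.3 -406.6   32. ]
top 303 [ 453.8 -383.7   32. ] [ 453.  -405.3   32. ]
top 311 [ 441.6 -382.5   32. ] [ 440.8 -404.    32. ]
top 319 [ 429.4 -381.3   32. ] [ 428.7 -402.7   32. ]
top 327 [ 417.4 -380.1   32. ] [ 416.6 -403.    32. ]
top 335 [ 405.5 -378.9
[... 434 characters left out ...]
-401.9   32. ] [ 429.5 -380.7   32. ]
scene 219 [ 445.  -404.3   32. ] [ 447.7 -381.7   32. ]
scene 227 [ 462.8 -405.    32. ] [ 465.4 -382.7   32. ]
scene 235 [ 479.9 -407.4   32. ] [ 482.7 -383.7   32. ]
scene 243 [ 496.7 -408.    32. ] [ 499.5 -384.6   32. ]
scene 251 [ 512.9 -410.3   32. ] [ 515.6 -387.2   32. ]
scene 259 [ 528.9 -410.9   32. ] [ 531.6 -388.1   32. ]
scene 266 [ 542.5 -411.6   32. ] [ 543.1 -406.8   32. ]
head [array([ 565.1, -357. ,   36. ]), array([ 578.7, -366.2,   36. ]), array([ 573.4, -442.3,   36. ]), array([ 568.4, -444.9,   36. ])] [array([ 543.3, -443. ,   36. ]), array([ 550.9, -362.3,   36. ])] (array([ 574. , -388.1,   74.8]), np.float64(62.238367785158154))
```

Measured so far:
- **Grip point:** about (502,-398), mallet yaw -5°.
- **Butt:** about (582,-43,40), drive direction turned about +8° from y.

The sizes agree: the head is 195 mm from the handle end, and the top edge sits at z≈60. I'll move above the grip.

Emit:
play_rows --motion '[[[4.4,-0.34,1.8,0,0,6.2],[8.8,-0.68,3.6,0,0,12.4],[13.2,-1.02,5.4,0,0,18.6],[17.6,-1.36,7.2,0,0,24.8],[22,-1.7,9,0,0,31]]]' --jaw 1

```text
time: 0.65
tool_pos: [454.5, -426.3, 140.3]
tcp_rot: [-180.0, 0.0, -5.3]
ft_force: [-0.6, -1.0, -0.3]
finger_gap: 85.8
grip_force: 0.0
```

```bash
cat >> h.py <<'E'
from scipy.spatial.transform import Rotation as Ro
np.set_printoptions(precision=2,suppress=True)
def to(p,yaw,cmd=None):
    from bench import sensors
    s=sensors.sense(); P=np.array(s["tool_pos"]);R=Ro.from_euler("xyz",s["tcp_rot"],degrees=True)
    T=Ro.from_euler("xyz",[180,0,yaw],degrees=True)
    print("t",s["time"],P,s["tcp_rot"],"F",s["ft_force"],"gap",s["finger_gap"],s["grip_force"])
    print("shift cm",R.inv().apply(np.array(p)-P)/10,"turn",(R.inv()*T).as_rotvec(degrees=True))
E
python3 -c "
from h import *
to([502,-398,110],-5)"
```

```text
t 0.65 [ 454.48 -426.34  140.33] [-179.99    0.02   -5.27] F [-0.56 -1.04 -0.3 ] gap 85.80099628277632 0.0
shift cm [ 4.47 -3.26  3.03] turn [-0.01  0.02 -0.27]
```

Move above the grip, then check with the wrist camera.

Emit:
play_rows --motion '[[[2.2,-1.6,1.5,0,0,0],[4.4,-3.2,3,0,0,0],[4.4,-3.2,3,0,0,0]]]'

```text
time: 0.95
tool_pos: [501.1, -395.7, 107.8]
tcp_rot: [-179.8, 0.2, -4.8]
ft_force: [-1.1, -0.8, -0.5]
finger_gap: 85.2
grip_force: 0.0
```

```bash
python3 - <<'E'
from h import *
from bench import sensors,optics
to([502,-398,5],-5)
s=sensors.sense(); w=optics.snapshot("wrist"); cv2.imwrite("pics/w1.png",w["pixels"][:,:,::-1])
R=Ro.from_euler("xyz",s["tcp_rot"],degrees=True).as_matrix()
# handle mask in wrist, ray onto z=32
K=w["mtx"];T=w["T_tool_cam"]
def pl(u,v,z):
    a=np.array([u-K[0,2],v-K[1,2]]);rr=np.hypot(*a);th=rr/K[0,0];dc=np.r_[a/rr*np.sin(th),np.cos(th)]
    vw=R@T[:3,:3]@dc;c=R@T[:3,3]+s["tool_pos"];return c+vw*(z-c[2])/vw[2]
hsv=cv2.cvtColor(w["pixels"],cv2.COLOR_RGB2HSV);m=((hsv[...,1]>80)&(hsv[...,2]>60)).astype(np.uint8)
n,l,st,_=cv2.connectedComponentsWithStats(m); k=1+np.argmax(st[1:,4]);print(st[k])
for y in range(st[k,1],st[k,1]+st[k,3],20):
    xs=np.where(l[y]==k)[0]; print(y,xs[0],xs[-1],pl(xs[0],y,32)[:2],pl(xs[-1]+1,y,32)[:2])
E
```

```text
t 0.95 [ 501.13 -395.7   107.8 ] [-179.77    0.19   -4.8 ] F [-1.06 -0.81 -0.54] gap 85.16763297715187 0.0
shift cm [ 0.14  0.26 10.28] turn [-0.23  0.19  0.2 ]
[  568     0    72   191 11413]
0 614 637 [ 676.8  -637.82] [ 684.51 -670.25]
20 569 639 [ 650.27 -584.55] [ 666.54 -668.33]
40 571 636 [ 635.3  -584.01] [ 647.98 -660.28]
60 573 638 [ 620.73 -583.96] [ 631.46 -660.12]
80 575 639 [ 606.45 -584.39] [ 615.12 -659.37]
100 576 639 [ 592.26 -584.31] [ 598.93 -658.02]
120 577 639 [ 578.18 -584.69] [ 582.96 -657.43]
140 577 639 [ 564.07 -584.56] [ 567.06 -657.58]
160 577 639 [ 549.9  -584.88] [ 551.1 -658.5]
180 598 639 [ 535.28 -607.86] [ 534.94 -660.18]
```

View pics/w1.png

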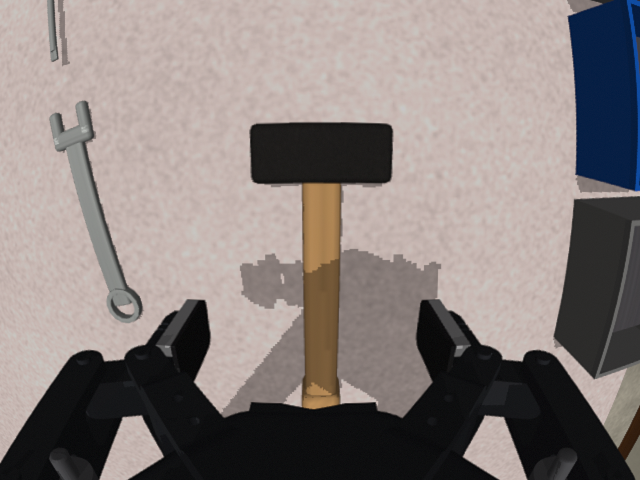

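The wrist view shows the handle between u 303 and 340, parallel to the tool, with its centre about 8 px right of the finger midline (~313). The head spans (250–392, 123–184). I'll work out that offset.

```bash
cat >> h.py <<'E'
def wpl(w,s,u,v,z):
    K=w["mtx"];T=w["T_tool_cam"];R=Ro.from_euler("xyz",s["tcp_rot"],degrees=True).as_matrix()
    a=np.array([u-K[0,2],v-K[1,2]]);rr=np.hypot(*a);th=rr/K[0,0];dc=np.r_[a/rr*np.sin(th),np.cos(th)]
    vw=R@T[:3,:3]@dc;c=R@T[:3,3]+s["tool_pos"];return c+vw*(z-c[2])/vw[2]
E
python3 - <<'E'
from h import *
from bench import sensors,optics
s=sensors.sense();w=d["wrist"]
for v in(190,250,330):print(v,wpl(w,s,303,v,31),wpl(w,s,340.5,v,31))
print("head",[wpl(w,s,*p,36) for p in((251,126),(392,126),(250,180),(392,180))])
to([502,-400,5],-5)
E
```

```text
190 [ 537.49 -393.57   31.  ] [ 535.64 -416.09   31.  ]
250 [ 499.56 -390.1    31.  ] [ 497.58 -413.62   31.  ]
330 [ 441.54 -384.61   31.  ] [ 439.28 -410.34   31.  ]
head [array([ 578.86, -367.13,   36.  ]), array([ 572.36, -448.65,   36.  ]), array([ 547.19, -363.09,   36.  ]), array([ 540.33, -446.92,   36.  ])]
t 1.0 [ 500.17 -397.42  109.17] [-179.87    0.16   -4.84] F [-0.16  0.41  0.  ] gap 85.37112041511966 0.0
shift cm [ 0.23  0.27 10.42] turn [-0.13  0.16  0.16]
```

Emit:
play_rows --motion '[[[0.1,0.25,3.5,0,0,0],[0.15,0.25,7,0,0,0],[0.15,0.25,9.5,0,0,0],[0.15,0.25,10.4,0,0,0],[0.15,0.25,10.4,0,0,0]]]'

```text
time: 1.5
tool_pos: [499.8, -402.1, 6.2]
tcp_rot: [-179.9, 0.1, -5.1]
ft_force: [-0.3, -0.3, -0.6]
finger_gap: 85.2
grip_force: 0.0
```

Emit:
play_rows --motion '[[[0,0,0,0,0,0],[0,0,0,0,0,0],[0,0,0,0,0,0],[0,0,0,0,0,0],[0,0,0,0,0,0]]]' --jaw 0 --squeeze 100

```text
time: 2.0
tool_pos: [502.1, -402.7, 8.8]
tcp_rot: [179.9, -0.1, -5.0]
ft_force: [-1.4, 1.0, 8.9]
finger_gap: 22.2
grip_force: 100.4
```

Emit:
play_rows --motion '[[[0,0,0,0,0,0],[0,0,0,0,0,0],[0,0,0,0,0,0]]]'

```text
time: 2.3
tool_pos: [502.0, -402.7, 8.8]
tcp_rot: [179.9, -0.1, -5.0]
ft_force: [-1.2, 0.2, 7.0]
finger_gap: 22.1
grip_force: 99.9
```

Emit:
play_rows --motion '[[[0,0,-1,0,0,0],[0,0,-3,0,0,0],[0,0,-5,0,0,0],[0,0,-6,0,0,0],[0,0,-6,0,0,0]]]'

```text
time: 2.8
tool_pos: [502.2, -403.0, 69.4]
tcp_rot: [179.9, -0.1, -5.0]
ft_force: [1.0, -0.1, -4.0]
finger_gap: 22.7
grip_force: 98.5
```

```bash
python3 - <<'E'
from h import *
to([537,-155,66],8)
E
```

```text
t 2.8 [ 502.16 -403.     69.35] [179.88  -0.14  -4.99] F [ 1.02 -0.08 -3.99] gap 22.74151557064081 98.52356672286987
shift cm [  1.31 -25.01   0.29] turn [  0.13  -0.13 -12.99]
```

Emit:
play_rows --motion '[[[0.1,-2,0,0,0,-1],[0.3,-5.5,0,0,0,-3],[0.5,-9.5,0,0,0,-5],[0.7,-13.5,0,0,0,-7],[0.9,-17.5,0,0,0,-9]]]'

```text
time: 3.3
tool_pos: [524.4, -226.7, 65.7]
tcp_rot: [-179.9, 0.1, 4.1]
ft_force: [0.4, 0.6, -3.1]
finger_gap: 22.3
grip_force: 98.5
```

Emit:
play_rows --motion '[[[-0.3,-3.5,0,0,0,-2],[-0.5,-6,0,0,0,-3.5],[-0.6,-7.2,0,0,0,-4],[-0.6,-7.4,0,0,0,-4],[-0.6,-7.4,0,0,0,-4]]]'

```text
time: 3.8
tool_pos: [514.2, -155.6, 67.0]
tcp_rot: [180.0, 0.0, 8.0]
ft_force: [0.2, -0.3, -3.3]
finger_gap: 21.8
grip_force: 98.7
```

```bash
python3 - <<'E'
from h import *
from bench import sensors,optics
to([537,-152,31],8)
s=sensors.sense(); w=optics.snapshot("wrist");cv2.imwrite("pics/w2.png",w["pixels"][:,:,::-1])
pickle.dump((s,w),open("w2.pkl","wb"))
E
```

```text
t 3.8 [ 514.23 -155.57   66.98] [179.99   0.02   7.99] F [ 0.18 -0.28 -3.25] gap 21.823480903189193 98.66896748542786
shift cm [ 2.31 -0.04  3.6 ] turn [ 0.01  0.02 -0.01]
```

View pics/w2.png

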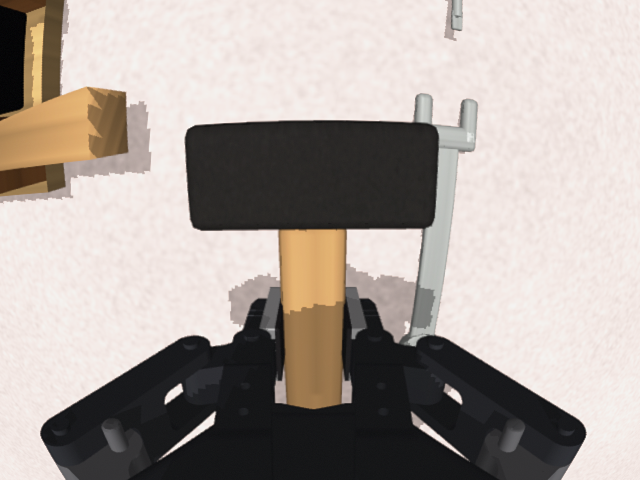

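The wrist view shows the mallet straight in the grip, with the head at (186–438, 122–228). The butt's top edge runs (82,88)–(90,160) and its bottom edge (126,92)–(127,153).

```bash
python3 - <<'E'
from h import *
s,w=pickle.load(open("w2.pkl","rb"))
print("butt top",wpl(w,s,82,88,60),wpl(w,s,90,160,60),"bot",wpl(w,s,126,92,20),wpl(w,s,127,153,20))
print("head top z94",[wpl(w,s,*p,94) for p in((188,127),(436,127),(194,227),(432,227))])
E
```

```text
butt top [597.58 -37.41  60.  ] [564.51 -44.99  60.  ] bot [598.2  -39.92  20.  ] [564.27 -43.89  20.  ]
head top z94 [array([ 583.09, -104.76,   94.  ]), array([ 594.08, -183.24,   94.  ]), array([ 550.22, -109.45,   94.  ]), array([ 561.31, -188.47,   94.  ])]
```

Emit:
play_rows --motion '[[[0.8,0,1.2,0,0,0],[1.6,0,2.6,0,0,0],[2.3,0,3.6,0,0,0],[2.3,0,3.6,0,0,0],[2.3,0,3.6,0,0,0]]]'

```text
time: 4.35
tool_pos: [536.9, -152.9, 31.2]
tcp_rot: [-180.0, 0.0, 7.9]
ft_force: [0.0, -0.4, -4.2]
finger_gap: 22.3
grip_force: 98.7
```

Emit:
play_rows --motion '[[[0,-1.5,0,0,0,0],[0,-3,0,0,0,0],[0,-4,0,0,0,0],[0,-4,0,0,0,0]]]'

```text
time: 4.75
tool_pos: [531.1, -110.5, 31.4]
tcp_rot: [-180.0, 0.0, 8.1]
ft_force: [0.1, 0.3, -3.1]
finger_gap: 22.2
grip_force: 98.8
```

```bash
python3 - <<'E'
from h import *
from bench import sensors,optics
to([537,-152,31],8)
s=sensors.sense(); w=optics.snapshot("wrist");cv2.imwrite("pics/w3.png",w["pixels"][:,:,::-1])
pickle.dump((s,w),open("w3.pkl","wb"))
E
```

```text
t 4.75 [ 531.15 -110.52   31.45] [-179.98    0.      8.11] F [ 0.07  0.3  -3.06] gap 22.188924356841667 98.76497268676758
shift cm [-0.01  4.19  0.04] turn [-0.02  0.    0.11]
```

View pics/w3.png

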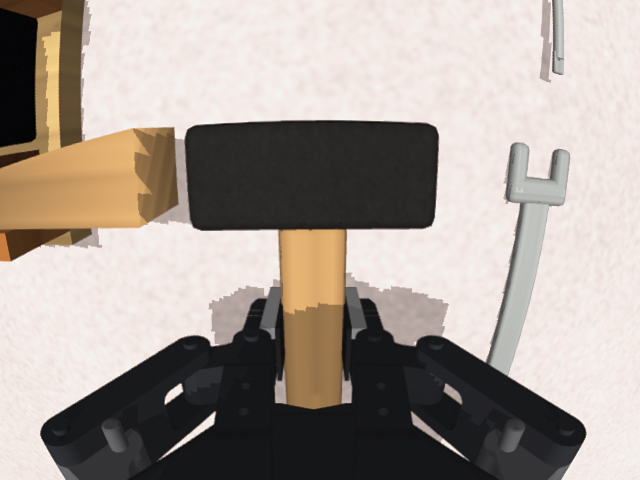

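The head and wedge line up (head v 122–228, wedge 127–227), with a gap of about 17 mm. Making the first tap.

Emit:
play_rows --motion '[[[0,-1.5,0,0,0,0],[0,-3,0,0,0,0],[0,-3.7,0,0,0,0],[0,-3.7,0,0,0,0]]]'

```text
time: 5.2
tool_pos: [526.7, -74.9, 31.7]
tcp_rot: [180.0, -0.1, 8.0]
ft_force: [-0.1, -0.4, -3.8]
finger_gap: 22.3
grip_force: 99.0
```

Emit:
play_rows --motion '[[[0,2,0,0,0,0],[0,5,0,0,0,0],[0,8,0,0,0,0],[0,9,0,0,0,0],[0,9,0,0,0,0]]]'

```text
time: 5.7
tool_pos: [538.9, -165.8, 31.2]
tcp_rot: [-180.0, -0.0, 7.9]
ft_force: [0.4, 0.5, -3.7]
finger_gap: 22.5
grip_force: 99.2
```

```bash
python3 - <<'E'
from h import *
from bench import sensors,optics
to([537,-152,31],8)
s=sensors.sense(); w=optics.snapshot("wrist");cv2.imwrite("pics/w4.png",w["pixels"][:,:,::-1])
pickle.dump((s,w),open("w4.pkl","wb"))
E
```

```text
t 5.7 [ 538.9  -165.83   31.23] [-179.99   -0.      7.89] F [ 0.41  0.49 -3.73] gap 22.47887787942735 99.1660737991333
shift cm [ 0.   -1.4   0.02] turn [-0.01 -0.   -0.11]
```

View pics/w4.png

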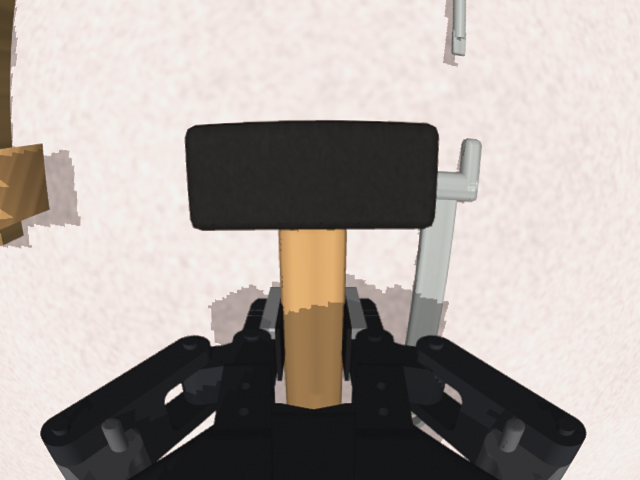

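The mallet is well clear, and the butt's bottom edge is now at about (43,145)–(48,208).

```bash
python3 - <<'E'
from h import *
for f,a,b in(("w2",(126,92),(127,153)),("w3",(174,127),(178,205)),("w4",(43,145),(48,208))):
    s,w=pickle.load(open(f+".pkl","rb")); c=(wpl(w,s,*a,20)+wpl(w,s,*b,20))/2; print(f,c,"d",-.139*c[0]+.99*c[1])
E
```

```text
w2 [581.23 -41.91  20.  ] d -122.28004312442388
w3 [581.17 -42.2   20.  ] d -122.56098941060242
w4 [578.61 -22.98  20.  ] d -103.17225602240183
```

Emit:
play_rows --motion '[[[0,-2.5,0,0,0,0],[0,-5,0,0,0,0],[0,-7,0,0,0,0],[0,-7.5,0,0,0,0],[0,-7.5,0,0,0,0]]]'

```text
time: 6.25
tool_pos: [528.0, -88.8, 31.1]
tcp_rot: [-180.0, 0.0, 8.1]
ft_force: [0.0, -1.6, -3.3]
finger_gap: 22.5
grip_force: 99.2
```

Emit:
play_rows --motion '[[[0,-1.5,0,0,0,0],[0,-3,0,0,0,0],[0,-3.6,0,0,0,0],[0,-3.7,0,0,0,0],[0,-3.75,0,0,0,0]]]'

```text
time: 6.75
tool_pos: [523.6, -55.1, 31.7]
tcp_rot: [179.8, -0.0, 7.9]
ft_force: [1.1, -12.4, -3.2]
finger_gap: 22.2
grip_force: 99.5
```

Emit:
play_rows --motion '[[[0,-0.1,0,0,0,0],[0,-0.2,0,0,0,0]]]'

```text
time: 6.95
tool_pos: [523.5, -54.9, 31.8]
tcp_rot: [179.7, -0.0, 7.9]
ft_force: [1.0, -22.5, -4.4]
finger_gap: 21.9
grip_force: 99.5
```

Emit:
play_rows --motion '[[[0,-0.1,0,0,0,0],[0,-0.1,0,0,0,0]]]'

```text
time: 7.15
tool_pos: [523.4, -54.8, 31.9]
tcp_rot: [179.6, -0.0, 7.9]
ft_force: [0.5, -23.7, -5.1]
finger_gap: 22.0
grip_force: 99.5
```

The force rose to 23 N with no further advance, so the wedge is home. Retracting and checking.

Emit:
play_rows --motion '[[[0,0.5,0,0,0,0],[0,2.5,0,0,0,0],[0,5,0,0,0,0],[0,6.2,0,0,0,0],[0,6.2,0,0,0,0]]]'

```text
time: 7.65
tool_pos: [531.7, -113.0, 31.4]
tcp_rot: [180.0, -0.0, 7.9]
ft_force: [-0.2, 0.2, -4.0]
finger_gap: 22.1
grip_force: 100.0
```

```bash
python3 - <<'E'
from h import *
from bench import sensors,optics
to([532,-118,9],8)
s=sensors.sense(); w=optics.snapshot("wrist");cv2.imwrite("pics/w5.png",w["pixels"][:,:,::-1])
pickle.dump((s,w),open("w5.pkl","wb"))
E
```

```text
t 7.65 [ 531.65 -112.98   31.37] [180.    -0.01   7.89] F [-0.18  0.19 -4.  ] gap 22.07188513726311 99.9875020980835
shift cm [-0.04  0.5   2.24] turn [ 0.   -0.01 -0.11]
```

View pics/w5.png

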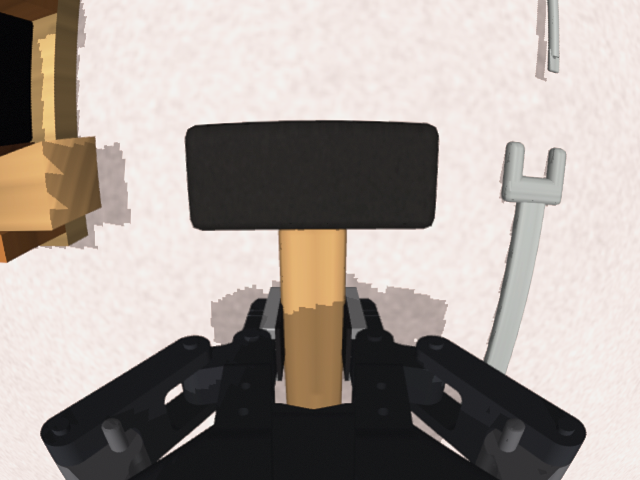

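The butt's bottom edge is now at (96,138)–(101,207). The spanner passes (490,350), so I'll open the jaw only part way.

```bash
python3 - <<'E'
from h import *
s,w=pickle.load(open("w5.pkl","rb")); c=(wpl(w,s,96,138,20)+wpl(w,s,101,207,20))/2; print(c,"d",-.139*c[0]+.99*c[1])
p=wpl(w,s,488,350,5); R=Ro.from_euler("xyz",s["tcp_rot"],degrees=True); print("spanner in tool",R.inv().apply(p-s["tool_pos"]))
E
```

```text
[575.7   -4.45  20.  ] d -84.42440953607219
spanner in tool [-47.23 103.17  26.36]
```

Emit:
play_rows --motion '[[[0,0,0.7,0,0,0],[0,0,1.5,0,0,0],[0,0,2,0,0,0],[0,0,2.2,0,0,0],[0,0,2.25,0,0,0]]]'

```text
time: 8.2
tool_pos: [530.9, -111.1, 8.7]
tcp_rot: [-180.0, 0.1, 8.0]
ft_force: [-5.7, 1.8, 6.7]
finger_gap: 22.0
grip_force: 101.4
```

The mallet is on the bench with about 10 N of contact. Releasing it.

Emit:
play_rows --motion '[[[0,0,0,0,0,0],[0,0,0,0,0,0],[0,0,0,0,0,0],[0,0,0,0,0,0]]]' --jaw 0.65

```text
time: 8.6
tool_pos: [531.7, -111.9, 9.0]
tcp_rot: [180.0, -0.0, 8.0]
ft_force: [0.6, 1.0, -0.7]
finger_gap: 55.3
grip_force: 0.0
```

Emit:
play_rows --motion '[[[0,0,-1,0,0,0],[0,0,-4,0,0,0],[0,0,-8,0,0,0],[0,0,-12,0,0,0],[0,0,-16,0,0,0]]]'

```text
time: 9.1
tool_pos: [531.3, -111.8, 171.2]
tcp_rot: [180.0, -0.0, 8.0]
ft_force: [0.7, -0.0, 0.2]
finger_gap: 55.7
grip_force: 0.0
```

Emit:
play_rows --motion '[[[-3,0,-2,0,0,0],[-7,0,-3,0,0,0],[-10,0,-3,0,0,0],[-12,0,-3,0,0,0],[-12,0,-3,0,0,0]]]'

```text
time: 9.6
tool_pos: [411.2, -128.9, 199.8]
tcp_rot: [179.9, -0.1, 7.9]
ft_force: [0.1, -0.1, 0.7]
finger_gap: 55.5
grip_force: 0.0
```

```bash
python3 - <<'E'
from h import *
from bench import sensors,optics
to([532,-118,9],8)
I=[]
for n,(x,y,ww,h) in(("scene",(240,180,350,150)),("top",(30,150,350,150))):
    p=optics.snapshot(n)["pixels"][:,:,::-1]; np.save(n+"9.npy",p); I.append(cv2.resize(p[y:y+h,x:x+ww],None,fx=2.28,fy=2,interpolation=cv2.INTER_CUBIC) if 0 else cv2.resize(p[y:y+h,x:x+ww],None,fx=2,fy=2,interpolation=cv2.INTER_CUBIC))
cv2.imwrite("pics/end.png",np.vstack(I))
E
```

```text
t 9.6 [ 411.17 -128.94  199.75] [179.94  -0.05   7.93] F [ 0.07 -0.08  0.67] gap 55.53813373886602 0.0
shift cm [12.1   0.56 19.09] turn [ 0.06 -0.05 -0.07]
```

View pics/end.png

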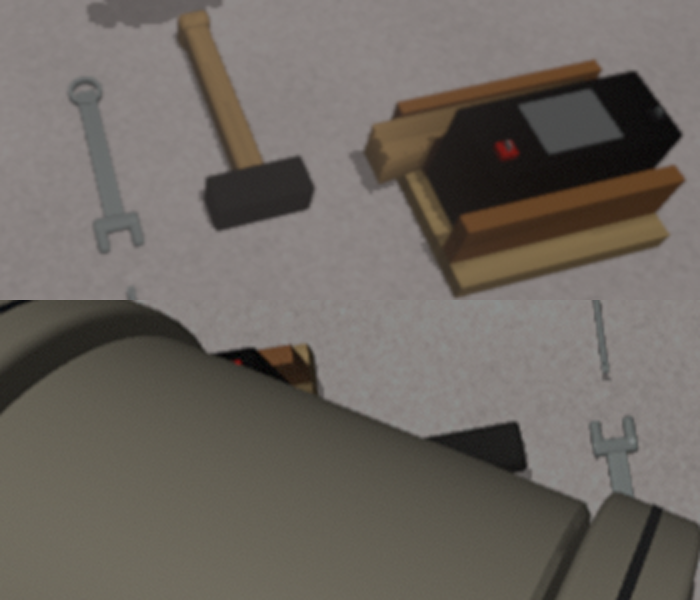

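The scene view shows the mallet lying flat and clear, and the wedge well in. The butt's near-top corner is at about (426,244) and its far-bottom corner at about (431,273). One cross-check of the travel.

```bash
python3 - <<'E'
from h import *
g=lambda p:-.139*p[0]+.99*p[1]
for a,b,z in(((404,248),(426,243.5),60),((401,261),(423.5,255.5),20),((408.6,276.6),(430.5,272.5),20)):
    print(g(plane("scene",b,z))-g(plane("scene",a,z)))
I=np.load("scene9.npy"); S=d["scene"]["pixels"][:,:,::-1]
c=lambda i:cv2.resize(i[225:295,395:475],None,fx=5,fy=5,interpolation=cv2.INTER_CUBIC)
cv2.imwrite("pics/cmp.png",np.hstack([c(S),c(I)]))
E
```

```text
37.32929273037415
40.61702592528603
37.60985943084579
```

View pics/cmp.png

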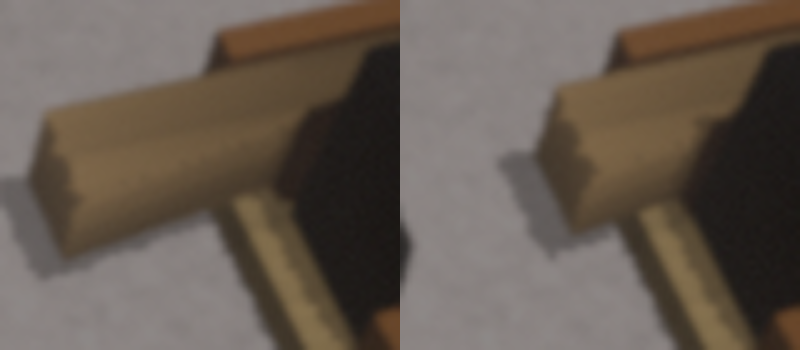

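The before/after crops show the butt shifted about 22 px, which is about 38 mm. That matches a start near 0 and the hard stop felt at 23 N. Handing in.

```bash
python3 -c "
from bench import job
print(job.hand_in())"
```

```text
the job is handed in; nothing more can be done
None
```

I drove the wedge in with two separate taps (about 19 mm, then on until it stopped hard at 23 N), laid the mallet flat on the bench and let go of it. The job is handed in, but the hand-in gave no verdict; total travel measured about 38 mm of the 40 mm stroke, to within about 2 mm.

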